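# Sweep the loose spacers into the catch pen

## Robot

A 6-joint arm with a two-finger parallel gripper is mounted at the origin on the work surface. World frame = base frame: x ahead of the robot, y to its left, z up, the work surface at z = 0. Lengths are in m, angles in degrees, forces in N, time in s.
With the tool pointing down it reaches from about 0.3 to 0.75 m from the base axis. Payload 8.5 kg.
Tool frame: the origin (TCP) lies at the very end of the fingers, on their centre line; the grasp point (between the pads) lies 19 mm behind it; z points along the fingers, y is the line along which they close (so a half turn about z gives the same grasp; the last joint's range is limited). The gripper opens to 85 mm and grips with 20 to 120 N. Pads are 22 mm wide; open, the fingers measure 114 mm over their backs; the gripper's body (76 mm by 85 mm) begins 54 mm behind the grasp point. The pads swing forward as they close: fully open they stand 13 mm farther back than shut.
Start: joints at [51.606, 21.807, 74.336, -0, 83.858, -12.336], TCP at [0.242, 0.494, 0.231] pointing down, gripper open.
Joint ranges: [-178.18, 178.18], [-50.72, 133.34], [12.68, 142.11], [-81.47, 261.47], [9.98, 163.14], [-165.26, 165.26]. Speed limits (degrees/s): [136.94, 136.94, 180, 180, 180, 180].

## Interface

Orientations are given as a 3x3 rotation matrix whose columns are the frame's x, y, z axes.
In Python, from rig import env, imaging gives the robot as it stands. The module is installed in compiled form; this text tells all that it offers.
- The arm moves only by the tool arm_command, never from a script. Its arguments are lists of equal length, an entry for each row: "turn": the turn, a rotation vector about the tool's x, y, z in units of 5 degrees (1.0 is 5 degrees), a list of three; "xyz": the shift along the tool's x, y, z in units of 50 mm (1.0 is 50 mm), a list of three; "claw": the finger opening in mm, from 0 to 85.4. A call has 1 to 12 rows; each row shifts and turns the commanded pose from where the row before left it, along the tool's axes as they then stand; what a row does not reach is not made up. A row lasts 1/10 s, in which the tool goes at most 50 mm and 8.59 degrees, less where a joint would pass 70% of its speed; a pose out of reach is approached as far as the arm can. A call is refused whole if a number of a shift passes 1 or a number of a turn 1, either way. A call with a gripper value outside its range is refused whole. The fingers move at their own pace and stop on an object; "squeeze" is the grip in N (left out, the last holds). Time passes only in rows, so rows that do not move let the fingers close. It gives the time, the measured TCP pose, the force, the opening and the grip force at its end, in the units of the state.
- env.observe(): the state, without advancing time (a new reading comes with each control period).
- imaging.get_image(name): name is "scene" or "side" or "wrist"; returns (picture, depth): 480x640x3 uint8, blue, green, red; 480x640 float32, m along the optical axis (not along the pixel's ray), 0 where there is no reading.
- imaging.camera_info(name): a dict with "camera_matrix" (3x3 intrinsics, pixels), "rvec" (rotation vector, rad) and "tvec" (3), from world to camera coordinates, as OpenCV has them. Camera axes: x right, y down, z forward; pixel columns grow to the right and rows downward; lengths in m; the calibration is good to about 2 mm. The wrist camera is an equidistant fisheye: a pixel r from the principal point sees the ray r / f radians off the axis. A picture is of the moment at which its call begins: read the wrist's pose just before it. camera_info takes no time and is no camera call; for the wrist camera it gives the pose at the moment of the call.
- env.close_job(): hands the job in; it is judged then, once.
The state is a dict: "time_s": time; "q": joint angles; "qvel": joint speeds; "joint_efforts": joint torques, N m; "position": TCP position; "tool_rot": TCP orientation; "ft_force": force on the tool from outside, world axes, zero at the start; "wrist_torque": the same for the moment, N m; "grip_width": finger opening in m; "gripper_force": force on a finger pad.
Only numpy, scipy, OpenCV 4.12 (cv2) and the standard library are available. Lean on these libraries where they do the work, as an engineer would, in place of code of your own. Each camera call takes 0.05 s, during which the arm holds its last target. There are 200 camera calls.

## Task

Sweep the three white spacer rings across the bench with your fingertips, through the open side of the orange pen, until each lies flat and wholly inside it. Only push them, gently: never pinch one, press hard on it, pick it up or tip it on edge. Leave the brass weight, the jar and the screwdriver where they are, then draw the hand clear.

Things in the scene. Friction and masses are not known exactly. Their poses are not given: they have to be found in the camera images.
- spacer1: White plastic spacer ring lying flat on the bench: 32 mm outside diameter, 12 mm bore, 14 mm high, about 25 g, loose. Slides on a push of under 1 N. Origin: centre of its underside (0 above the bench when flat); z up. The three spacers are alike.
- spacer2: White plastic spacer ring lying flat on the bench: 32 mm outside diameter, 12 mm bore, 14 mm high, about 25 g, loose. Slides on a push of under 1 N. Origin: centre of its underside (0 above the bench when flat); z up. The three spacers are alike.
- spacer3: White plastic spacer ring lying flat on the bench: 32 mm outside diameter, 12 mm bore, 14 mm high, about 25 g, loose. Slides on a push of under 1 N. Origin: centre of its underside (0 above the bench when flat); z up. The three spacers are alike.
- pen: Three-sided orange pen fixed to the bench; walls 24 mm high, 7 mm thick; inside 150 mm wide (its x), 110 mm deep (its y). No floor or sill, only a grey patch: the bench runs level into it. Origin: centre of the inside, at bench height. Open mouth at y = -55 mm, inner faces of the back at y = 55, of the sides at x = -75 and 75 mm. The mouth looks to world -y (robot's right), turned up to 0.32 rad.
- weight: Loose brass weight standing upright, to be left alone: 40 mm diameter, 42 mm high, about 0.3 kg. Origin: centre of its underside. It and the jar stand among the spacers, at any of the same places.
- jar: Loose amber glass jar with a red cap, standing, to be left alone: 44 mm diameter, 45 mm high, about 0.12 kg. Origin: centre of its underside.
- driver: Loose screwdriver with a blue handle lying on the bench roughly along world x, to the robot's right of all the spacers, to be left alone: 190 mm long, under 35 mm high. Origin: near the middle of its length, at bench height; its x axis runs from handle to tip.
Things that resemble listed ones, but are neither listed nor needed, are in the scene too. Leave any green or red look-alike of the spacer1 alone.

How it is judged:
By the outcome, as a careful person would: the job done as asked, in the order asked, and still so for the second after the job is handed in, with the robot touching nothing.
It also fails if it takes over 72 s, if anything falls off the work surface, if the arm or the gripper's body presses on something with over 40 N, if the wrist force passes 120 N, or if a joint passes its speed limit or range.

## Working session

There is one attempt and no reset: what is moved stays moved. The work goes in short steps, Python scripts to look and compute and a tool call to move; the robot and the scene stay as the last step left them, time stands still between calls to the robot, and variables do not carry over. Pictures are saved under pics/ and viewed, at most 10 in all, crops included, and the job is handed in when it is done.

Besides the shell and the picture viewer there is one more tool, called after "Call:" as name(argument=value, ...), one argument or row to a line, values as JSON. arm_command: Moves the arm, as the interface text tells. Its arguments: {"type":"object","properties":{"turn":{"type":"array"},"xyz":{"type":"array"},"claw":{"type":"array"},"squeeze":{"type":"number"}},"required":["turn","xyz","claw"]}

```bash
mkdir -p pics
cat > h.py <<'E'
import numpy as np, cv2
from rig import env, imaging
def cam(n):
    c=imaging.camera_info(n); K=np.array(c["camera_matrix"]); R,_=cv2.Rodrigues(np.array(c["rvec"],float)); t=np.array(c["tvec"],float).ravel()
    return K,R,t
def ray(n,uv,z):
    K,R,t=cam(n); uv=np.atleast_2d(uv).astype(float)
    d=(np.c_[uv,np.ones(len(uv))]@np.linalg.inv(K).T)@R
    c=-R.T@t
    return c+d*((z-c[2])/d[:,2])[:,None]
def cloud(n,dep):
    K,R,t=cam(n); v,u=np.mgrid[:480,:640]
    p=np.stack([(u-K[0,2])/K[0,0]*dep,(v-K[1,2])/K[1,1]*dep,dep],-1)
    return (p-t)@R
E
python3 - <<'E'
from h import *
for n in("scene","side"):
    im,d=imaging.get_image(n); cv2.imwrite(f"pics/{n}0.png",im); np.save(f"pics/{n}0.npy",d)
    K,R,t=cam(n); print(n,-R.T@t,R[2],K[0,0])
s=env.observe(); print(s["time_s"],s["position"],s["tool_rot"],s["ft_force"],s["grip_width"])
E
```

```text
scene [ 1.10336846 -0.25006795  0.60880901] [-0.69724757  0.22304921 -0.6812451 ] 506.1468206575209
side [ 0.04172945 -0.56682744  0.57512685] [ 0.5385515   0.58806913 -0.60343764] 484.1935831863004
0.1 [0.24144491 0.49388755 0.23078948] [[-8.98331495e-01  4.39317523e-01 -7.99256633e-04]
 [ 4.39318154e-01  8.98331012e-01 -9.75635619e-04]
 [ 2.89383197e-04 -1.22757215e-03 -9.99999205e-01]] [ 0.42713521 -0.01637518  0.36496602] 0.0850844682330638
```

View pics/scene0.png

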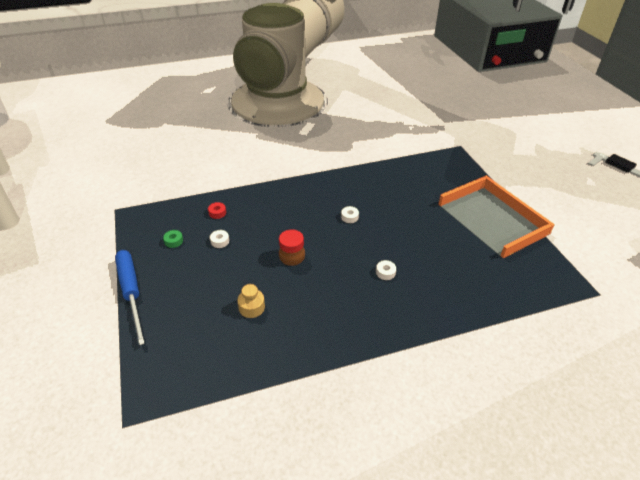

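View pics/side0.png

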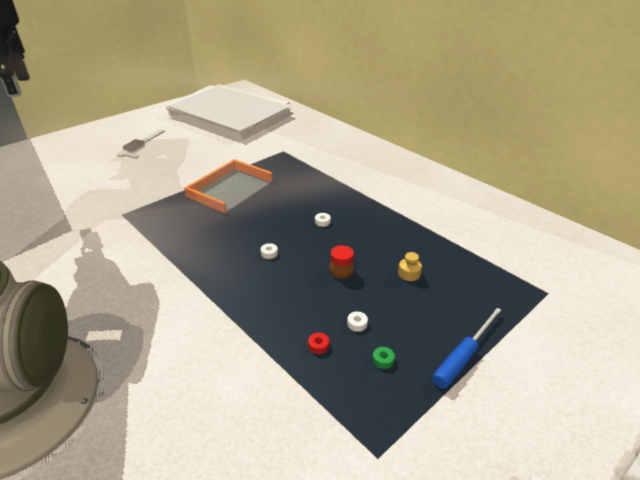

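The scene view shows white rings at about (219,239), (350,214) and (386,270), and the pen at (495,215). The jar is at (291,248), the weight at (251,302), the red and green look-alikes at (217,210) and (173,239), and the driver at (130,297). The side view agrees.

Run:
```python
from h import *
for n in("scene","side"):
    im=cv2.imread(f"pics/{n}0.png"); d=np.load(f"pics/{n}0.npy"); P=cloud(n,d)
    hsv=cv2.cvtColor(im,cv2.COLOR_BGR2HSV); H,S,V=cv2.split(hsv)
    box=(P[...,0]>.2)&(P[...,0]<.8)&(P[...,1]>-.5)&(P[...,1]<.45)&(d>0)
    M={"white":(S<60)&(V>130)&(P[...,2]>.006)&(P[...,2]<.03),"red":((H<6)|(H>174))&(S>150)&(V>90),"green":(H>50)&(H<80)&(S>120),"brass":(H>14)&(H<26)&(S>100)&(V>80)&(P[...,2]>.004),"blue":(H>105)&(H<125)&(S>180)&(V>80),"orange":(H>5)&(H<14)&(S>150)&(V>120)&(P[...,2]>.019)}
    for k,m in M.items():
        m=(m&box).astype(np.uint8)
        N,L,st,ce=cv2.connectedComponentsWithStats(m)
        for i in range(1,N):
            if st[i,4]<30: continue
            q=P[L==i]; lo,hi=q.min(0),q.max(0)
            top=q[q[:,2]>hi[2]-.004]
            print(n,k,st[i,4],ce[i].round(),"mean",q.mean(0).round(3),"mid",((lo+hi)/2).round(3),"ext",(hi-lo).round(3),"topmid",((top.min(0)+top.max(0))/2).round(3))
        if k=="orange":
            q=P[m>0][:,:2].astype(np.float32); r=cv2.minAreaRect(q); print(n,"pen",r,cv2.boxPoints(r).round(3).tolist())
```

```text
scene white 193 [350. 214.] mean [0.463 0.016 0.012] mid [0.462 0.016 0.011] ext [0.034 0.03  0.01 ] topmid [0.462 0.016 0.014]
scene white 222 [219. 238.] mean [ 0.457 -0.219  0.012] mid [ 0.455 -0.219  0.011] ext [0.031 0.031 0.01 ] topmid [ 0.455 -0.219  0.014]
scene white 256 [386. 269.] mean [0.608 0.024 0.012] mid [0.607 0.025 0.011] ext [0.032 0.031 0.01 ] topmid [0.606 0.025 0.014]
scene white 213 [136. 320.] mean [ 0.595 -0.362  0.015] mid [ 0.591 -0.363  0.015] ext [0.096 0.014 0.007] topmid [ 0.592 -0.363  0.017]
scene red 246 [217. 210.] mean [ 0.38  -0.211  0.01 ] mid [ 0.37  -0.211  0.007] ext [0.051 0.031 0.018] topmid [ 0.379 -0.212  0.014]
scene red 484 [291. 241.] mean [ 0.529 -0.111  0.041] mid [ 0.504 -0.104  0.023] ext [0.088 0.052 0.049] topmid [ 0.527 -0.11   0.045]
scene green 288 [173. 238.] mean [ 0.432 -0.295  0.01 ] mid [ 0.423 -0.296  0.008] ext [0.048 0.033 0.017] topmid [ 0.43  -0.296  0.015]
scene brass 678 [251. 301.] mean [ 0.619 -0.198  0.025] mid [ 0.615 -0.197  0.024] ext [0.036 0.04  0.04 ] topmid [ 0.613 -0.197  0.043]
scene blue 418 [127. 274.]
[... 1442 characters left out ...]
-0.293  0.015]
side brass 491 [409. 266.] mean [ 0.604 -0.199  0.025] mid [ 0.61  -0.195  0.024] ext [0.039 0.041 0.041] topmid [ 0.611 -0.195  0.043]
side blue 1011 [455. 363.] mean [ 0.489 -0.374  0.022] mid [ 0.496 -0.373  0.015] ext [0.096 0.03  0.03 ] topmid [ 0.495 -0.373  0.027]
side orange 324 [222. 180.] mean [0.53  0.276 0.023] mid [0.54  0.264 0.023] ext [0.182 0.145 0.008] topmid [0.54  0.264 0.025]
side pen ((0.5397400259971619, 0.2648390531539917), (0.16910918056964874, 0.11560249328613281), 12.742152214050293) [[0.4449999928474426, 0.30300000309944153], [0.4699999988079071, 0.1899999976158142], [0.6349999904632568, 0.22699999809265137], [0.609000027179718, 0.3400000035762787]]
```

Call:
arm_command(
  turn=[
    [0,0,1],
    [0,0,1],
    [0,0,1],
    [0,0,1],
    [0,0,1],
    [0,0,1],
    [0,0,1],
    [0,0,1],
    [0,0,1],
    [0,0,1],
    [0,0,1],
    [0,0,1],
  ],
  xyz=[
    [0,0,0],
    [0,0,0],
    [0,0,0],
    [0,0,0],
    [0,0,0],
    [0,0,0],
    [0,0,0],
    [0,0,0],
    [0,0,0],
    [0,0,0],
    [0,0,0],
    [0,0,0],
  ],
  claw=[18,18,18,18,18,18,18,18,18,18,18,18],
  squeeze=20,
)

```text
time_s: 1.3
position: [0.2415, 0.4939, 0.2309]
tool_rot: [[-0.065, 0.998, -0.001], [0.998, 0.065, -0.001], [-0.001, -0.001, -1.0]]
ft_force: [-0.2, 0.2, -0.4]
grip_width: 0.0177
gripper_force: 0.0
```

```bash
cat >> h.py <<'E'
c0=np.array([.5405,.261]); ex=np.array([.976,.216]); ey=np.array([-.216,.976])
def go(x,y,z,head):
    s=env.observe(); R=np.array(s["tool_rot"]); p=np.array(s["position"])
    h=np.degrees(np.arctan2(R[1,0],R[0,0])); d=R.T@(np.array([x,y,z])-p)
    print("t",s["time_s"],"p",p.round(4),"head",h.round(2),"w",round(s["grip_width"],4),"ft",np.round(s["ft_force"],2))
    print("tilt",(R[:,2]).round(4),"shift units",(d/.05).round(3),"turn z units",round((h-head)/5,2))
E
python3 -c "
from h import *
go(.435,-.014,.08,50)"
```

```text
t 1.3 p [0.2415 0.4939 0.2309] head 93.74 w 0.0177 ft [-0.15  0.25 -0.43]
tilt [-6.e-04 -8.e-04 -1.e+00] shift units [-10.387   3.202   3.024] turn z units 8.75
```

Call:
arm_command(
  turn=[
    [0,0,0],
    [0,0,0],
    [0,0,0],
    [0,0,0],
    [0,0,0],
    [0,0,0],
    [0,0,0],
    [0,0,0],
    [0,0,0],
    [0,0,0],
    [0,0,0],
    [0,0,0],
  ],
  xyz=[
    [-0.866,0.267,0],
    [-0.866,0.267,0],
    [-0.866,0.267,0],
    [-0.866,0.267,0],
    [-0.866,0.267,0],
    [-0.866,0.267,0],
    [-0.866,0.267,0],
    [-0.866,0.267,0],
    [-0.866,0.267,0],
    [-0.866,0.267,0],
    [-0.866,0.267,0],
    [-0.866,0.267,0],
  ],
  claw=[18,18,18,18,18,18,18,18,18,18,18,18],
)

```text
time_s: 2.5
position: [0.4373, -0.0152, 0.2312]
tool_rot: [[-0.068, 0.998, -0.0], [0.998, 0.068, 0.0], [0.0, -0.0, -1.0]]
ft_force: [0.6, 0.6, 0.0]
grip_width: 0.0183
gripper_force: 0.0
```

Call:
arm_command(
  turn=[
    [0,0,1],
    [0,0,1],
    [0,0,1],
    [0,0,1],
    [0,0,1],
    [0,0,1],
    [0,0,1],
    [0,0,1],
    [0,0,0.75],
    [0,0,0],
  ],
  xyz=[
    [0,0,0.3],
    [0,0,0.3],
    [0,0,0.3],
    [0,0,0.3],
    [0,0,0.3],
    [0,0,0.3],
    [0,0,0.3],
    [0,0,0.3],
    [0,0,0.3],
    [0,0,0],
  ],
  claw=[18,18,18,18,18,18,18,18,18,18],
)

```text
time_s: 3.5
position: [0.4362, -0.013, 0.0949]
tool_rot: [[0.641, 0.768, -0.004], [0.768, -0.641, 0.001], [-0.001, -0.004, -1.0]]
ft_force: [0.6, 0.2, 1.1]
grip_width: 0.0178
gripper_force: 0.0
```

Run:
```python
from h import *
go(.435,-.014,.006,50)
im,d=imaging.get_image("scene"); cv2.imwrite("pics/s1.png",im)
P=cloud("scene",d); im2,d2=imaging.get_image("side"); P2=cloud("side",d2)
s=env.observe(); p=np.array(s["position"]); R=np.array(s["tool_rot"])
for Q,D in((P,d),(P2,d2)):
    q=Q[(D>0)]; l=(q-p)@R
    m=(abs(l[:,0])<.06)&(abs(l[:,1])<.08)&(l[:,2]>-.08)&(l[:,2]<.03)
    l=l[m]
    for a in np.arange(-.08,.03,.005):
        k=l[(l[:,2]>=a)&(l[:,2]<a+.005)]
        if len(k)>3: print(round(a,3),len(k),k[:,:2].min(0).round(3),k[:,:2].max(0).round(3))
    print()
cv2.imwrite("pics/c1.png",np.hstack([cv2.resize(im[120:320,250:450],(400,400)),cv2.resize(im2[130:330,180:380],(400,400))]))
```

```text
t 3.5 p [ 0.4362 -0.013   0.0949] head 50.16 w 0.0178 ft [0.59 0.21 1.1 ]
tilt [-0.0037  0.0012 -1.    ] shift units [-2.700e-02  1.000e-03  1.778e+00] turn z units 0.03
-0.08 77 [-0.014 -0.056] [0.016 0.06 ]
-0.075 84 [-0.013 -0.059] [0.016 0.056]
-0.07 107 [-0.013 -0.054] [0.016 0.054]
-0.065 51 [-0.013 -0.047] [0.016 0.051]
-0.06 45 [-0.014 -0.045] [0.012 0.048]
-0.055 64 [-0.013 -0.04 ] [0.012 0.045]
-0.05 66 [-0.012 -0.044] [0.012 0.043]
-0.045 34 [ 0.004 -0.037] [0.013 0.039]
-0.04 22 [-0.008 -0.02 ] [0.01 0.02]
-0.035 30 [-0.009 -0.012] [0.01  0.024]
-0.03 43 [-0.012 -0.012] [0.01  0.024]
-0.025 44 [-0.013 -0.013] [0.01  0.024]
-0.02 49 [-0.012 -0.014] [0.01  0.025]
-0.015 43 [-0.012 -0.015] [0.01  0.022]
-0.01 39 [-0.012 -0.014] [0.009 0.023]
-0.005 31 [-0.012 -0.013] [0.01  0.021]
0.0 9 [-0.009 -0.011] [0.007 0.017]

-0.08 144 [-0.019 -0.058] [0.01  0.056]
-0.075 120 [-0.018 -0.055] [0.012 0.053]
-0.07 111 [-0.018 -0.052] [0.014 0.051]
-0.065 90 [-0.016 -0.05 ] [0.012 0.046]
-0.06 147 [-0.013 -0.048] [0.012 0.046]
-0.055 143 [-0.015 -0.043] [0.012 0.041]
-0.05 94 [-0.014 -0.04 ] [0.011 0.039]
-0.045 48 [-0.014 -0.031] [-0.005  0.036]
-0.04 41 [-0.012 -0.025] [0.01  0.024]
-0.035 46 [-0.011 -0.023] [0.012 0.021]
-0.03 44 [-0.012 -0.023] [0.009 0.02 ]
-0.025 41 [-0.012 -0.023] [0.005 0.02 ]
-0.02 52 [-0.013 -0.024] [0.007 0.022]
-0.015 42 [-0.012 -0.022] [0.005 0.021]
-0.01 34 [-0.012 -0.021] [-0.004  0.02 ]
-0.005 10 [-0.012 -0.016] [0.012 0.014]
```

View pics/c1.png

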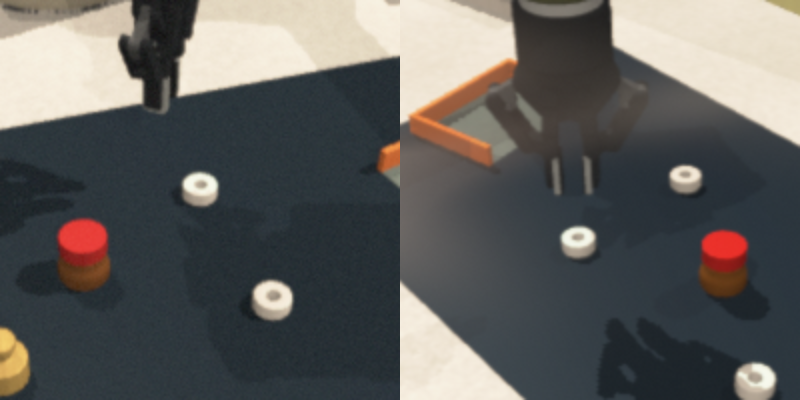

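The fingertips are about 24 mm either side of the centre line, and the tips sit at TCP height. Ring A is ahead at crop (200,188).

Call:
arm_command(
  turn=[
    [0,0,1],
    [0,0,0],
    [0,0,0],
    [0,0,0],
    [0,0,0],
    [0,0,0],
    [0,0,0],
  ],
  xyz=[
    [0,-0.07,0.4],
    [0,0,0.4],
    [0,0,0.4],
    [0,0,0.3],
    [0,0,0.2],
    [0,0,0.08],
    [0,0,0],
  ],
  claw=[18,18,18,18,18,18,18],
)

```text
time_s: 4.3
position: [0.4347, -0.0111, 0.0075]
tool_rot: [[0.704, 0.71, 0.0], [0.71, -0.704, -0.0], [0.0, 0.0, -1.0]]
ft_force: [0.4, 0.4, -0.3]
grip_width: 0.0181
gripper_force: 0.0
```

Call:
arm_command(
  turn=[
    [0,0,0],
    [0,0,0],
    [0,0,0],
    [0,0,0],
    [0,0,0],
    [0,0,0],
    [0,0,0],
    [0,0,-0.575],
    [0,0,-0.575],
    [0,0,-0.575],
    [0,0,-0.575],
    [0,0,-0.575],
  ],
  xyz=[
    [0.1,0,0],
    [0.1,0,0],
    [0.1,0,0],
    [0.1,0,0],
    [0.1,0,0],
    [0.16,0,0],
    [0.2,0,0],
    [0.2,0,0],
    [0.2,0,0],
    [0.2,0,0],
    [0.2,0,0],
    [0.2,0,0],
  ],
  claw=[18,18,18,18,18,18,18,18,18,18,18,18],
)

```text
time_s: 5.5
position: [0.4968, 0.059, 0.0073]
tool_rot: [[0.505, 0.863, 0.0], [0.863, -0.505, -0.0], [0.0, 0.0, -1.0]]
ft_force: [-0.9, -0.7, -0.0]
grip_width: 0.0176
gripper_force: 0.2
```

```bash
cat >> h.py <<'E'
def look(tag):
    s=env.observe(); p=np.array(s["position"]); R=np.array(s["tool_rot"]); h=np.degrees(np.arctan2(R[1,0],R[0,0]))
    print("t",s["time_s"],"p",p.round(4),"head",h.round(1),"pen",(p[:2]-c0)@np.c_[ex,ey],"ft",np.round(s["ft_force"],2))
    for n in("scene","side"):
        im,d=imaging.get_image(n); P=cloud(n,d); cv2.imwrite(f"pics/{n}_{tag}.png",im)
        hsv=cv2.cvtColor(im,cv2.COLOR_BGR2HSV)
        m=((hsv[...,1]<60)&(hsv[...,2]>110)&(P[...,2]>.011)&(P[...,2]<.02)&(P[...,0]>.3)&(P[...,0]<.75)&(P[...,1]>-.33)&(P[...,1]<.4)&(d>0)).astype(np.uint8)
        N,L,st,ce=cv2.connectedComponentsWithStats(m)
        for i in range(1,N):
            if st[i,4]<25: continue
            q=P[L==i]; c=(q.min(0)+q.max(0))/2
            l=R.T@(c-p)
            print(n,st[i,4],ce[i].round(),"xyz",c.round(3),"ext",np.ptp(q,axis=0).round(3),"pen",((c[:2]-c0)@np.c_[ex,ey]).round(3),"tool",l.round(3))
E
python3 -c "
from h import *
look('a1')"
```

```text
t 5.5 p [0.4968 0.059  0.0073] head 59.7 pen [-0.08624996 -0.18771824] ft [-0.92 -0.72 -0.01]
scene 158 [392. 223.] xyz [0.51  0.075 0.015] ext [0.034 0.037 0.009] pen [-0.07  -0.175] tool [ 0.021  0.003 -0.008]
scene 170 [219. 237.] xyz [ 0.455 -0.219  0.013] ext [0.031 0.031 0.005] pen [-0.187 -0.45 ] tool [-0.261  0.104 -0.006]
scene 197 [386. 268.] xyz [0.606 0.025 0.014] ext [0.032 0.031 0.005] pen [ 0.013 -0.245] tool [ 0.026  0.112 -0.006]
side 108 [322. 217.] xyz [0.605 0.027 0.014] ext [0.03  0.033 0.005] pen [ 0.013 -0.242] tool [ 0.027  0.11  -0.006]
side 65 [270. 224.] xyz [0.51  0.079 0.014] ext [0.026 0.029 0.006] pen [-0.069 -0.171] tool [ 0.024  0.001 -0.007]
side 217 [357. 319.] xyz [ 0.454 -0.217  0.014] ext [0.033 0.031 0.006] pen [-0.188 -0.448] tool [-0.26   0.102 -0.007]
```

Call:
arm_command(
  turn=[
    [0,0,-0.61],
    [0,0,-0.61],
    [0,0,-0.61],
    [0,0,-0.61],
    [0,0,-0.61],
    [0,0,-0.61],
    [0,0,-0.61],
    [0,0,-0.61],
    [0,0,-0.61],
    [0,0,-0.61],
    [0,0,-0.61],
    [0,0,-0.61],
  ],
  xyz=[
    [0.2,0,0],
    [0.2,0,0],
    [0.2,0,0],
    [0.2,0,0],
    [0.2,0,0],
    [0.2,0,0],
    [0.2,0,0],
    [0.2,0,0],
    [0.2,0,0],
    [0.2,0,0],
    [0.2,0,0],
    [0.2,0,0],
  ],
  claw=[18,18,18,18,18,18,18,18,18,18,18,18],
)

```text
time_s: 6.8
position: [0.524, 0.1731, 0.0072]
tool_rot: [[-0.108, 0.994, -0.0], [0.994, 0.108, -0.0], [-0.0, -0.0, -1.0]]
ft_force: [0.1, -0.2, -0.6]
grip_width: 0.0184
gripper_force: 0.1
```

```bash
python3 -c "
from h import *
look('a2')"
```

```text
t 6.8 p [0.524  0.1731 0.0072] head 96.2 pen [-0.03508607 -0.08219598] ft [ 0.11 -0.16 -0.6 ]
scene 43 [459. 217.] xyz [0.531 0.199 0.014] ext [0.014 0.02  0.006] pen [-0.023 -0.058] tool [ 0.025  0.009 -0.007]
scene 172 [219. 237.] xyz [ 0.454 -0.219  0.014] ext [0.031 0.031 0.005] pen [-0.188 -0.45 ] tool [-0.383 -0.112 -0.006]
scene 197 [386. 268.] xyz [0.606 0.025 0.014] ext [0.032 0.031 0.005] pen [ 0.013 -0.245] tool [-0.156  0.066 -0.006]
side 111 [322. 217.] xyz [0.605 0.027 0.014] ext [0.03  0.031 0.007] pen [ 0.012 -0.242] tool [-0.154  0.065 -0.007]
side 228 [357. 319.] xyz [ 0.453 -0.217  0.014] ext [0.032 0.032 0.006] pen [-0.189 -0.448] tool [-0.381 -0.113 -0.007]
```

Call:
arm_command(
  turn=[
    [0,0,-0.3],
    [0,0,-0.3],
    [0,0,-0.3],
    [0,0,-0.3],
    [0,0,0],
    [0,0,0],
    [0,0,0],
    [0,0,0],
    [0,0,0],
    [0,0,0],
    [0,0,0],
  ],
  xyz=[
    [0.18,0,0],
    [0.18,0,0],
    [0.18,0,0],
    [0.18,0,0],
    [0.18,0,0],
    [0.18,0,0],
    [0.18,0,0],
    [0.18,0,0],
    [0.1,0,0],
    [0.05,0,0],
    [0,0,0],
  ],
  claw=[18,18,18,18,18,18,18,18,18,18,18],
)

```text
time_s: 8.0
position: [0.5095, 0.2512, 0.0073]
tool_rot: [[-0.211, 0.977, 0.0], [0.977, 0.211, -0.0], [-0.0, 0.0, -1.0]]
ft_force: [-0.3, -0.3, -0.2]
grip_width: 0.0181
gripper_force: 0.0
```

Call:
arm_command(
  turn=[
    [0,0,0],
    [0,0,0],
    [0,0,0],
    [0,0,0],
    [0,0,0],
  ],
  xyz=[
    [-0.2,0,0],
    [-0.5,0,-0.3],
    [-0.5,0,-0.7],
    [-0.5,0,-0.5],
    [-0.5,0,0],
  ],
  claw=[18,18,18,18,18],
)

```text
time_s: 8.5
position: [0.5346, 0.1416, 0.0857]
tool_rot: [[-0.21, 0.978, 0.006], [0.978, 0.21, 0.0], [-0.001, 0.006, -1.0]]
ft_force: [0.6, 1.6, -0.7]
grip_width: 0.0182
gripper_force: 0.0
```

```bash
python3 -c "
from h import *
look('a3')
go(.611,-.014,.0065,97)"
```

```text
t 8.5 p [0.5346 0.1416 0.0857] head 102.1 pen [-0.03153937 -0.11529737] ft [ 0.58  1.63 -0.74]
scene 136 [487. 201.] xyz [0.505 0.273 0.014] ext [0.032 0.032 0.005] pen [-0.032  0.02 ] tool [ 0.135 -0.001  0.072]
scene 164 [219. 237.] xyz [ 0.455 -0.219  0.014] ext [0.032 0.03  0.006] pen [-0.188 -0.45 ] tool [-0.336 -0.155  0.071]
scene 201 [386. 268.] xyz [0.606 0.025 0.013] ext [0.031 0.031 0.005] pen [ 0.013 -0.244] tool [-0.129  0.045  0.073]
side 86 [213. 188.] xyz [0.502 0.274 0.014] ext [0.029 0.033 0.005] pen [-0.035  0.021] tool [ 0.136 -0.004  0.072]
side 117 [322. 218.] xyz [0.605 0.028 0.014] ext [0.033 0.034 0.006] pen [ 0.012 -0.242] tool [-0.126  0.044  0.072]
side 220 [357. 319.] xyz [ 0.452 -0.217  0.014] ext [0.033 0.032 0.006] pen [-0.19  -0.448] tool [-0.333 -0.157  0.071]
t 8.6 p [0.5338 0.1402 0.0831] head 101.94 w 0.018 ft [-0.41  0.8  -0.6 ]
tilt [ 1.8e-03 -5.0e-04 -1.0e+00] shift units [-3.334  0.869  1.536] turn z units 0.99
```

Call:
arm_command(
  turn=[
    [0,0,0],
    [0,0,0],
    [0,0,0],
    [0,0,0],
    [0,0,0],
    [0,0,0],
    [0,0,0],
    [0,0,1],
    [0,0,0],
  ],
  xyz=[
    [-0.476,0.124,0],
    [-0.476,0.124,0],
    [-0.476,0.124,0],
    [-0.476,0.124,0],
    [-0.476,0.124,0],
    [-0.476,0.124,0],
    [-0.476,0.124,0],
    [0,0,0],
    [0,0,0],
  ],
  claw=[18,18,18,18,18,18,18,18,18],
)

```text
time_s: 9.5
position: [0.6101, -0.0108, 0.0816]
tool_rot: [[-0.123, 0.992, -0.001], [0.992, 0.123, 0.0], [0.001, -0.001, -1.0]]
ft_force: [-0.4, 0.4, 0.3]
grip_width: 0.0179
gripper_force: 0.0
```

Call:
arm_command(
  turn=[
    [0,0,0],
    [0,0,0],
    [0,0,0],
    [0,0,0],
    [0,0,0],
    [0,0,0],
  ],
  xyz=[
    [0,0,0.4],
    [0,0,0.4],
    [0,0,0.4],
    [0,0,0.25],
    [0,0,0.08],
    [0,0,0],
  ],
  claw=[18,18,18,18,18,18],
)

```text
time_s: 10.1
position: [0.6102, -0.0101, 0.0056]
tool_rot: [[-0.126, 0.992, -0.001], [0.992, 0.126, 0.0], [0.0, -0.001, -1.0]]
ft_force: [0.3, -0.2, 0.7]
grip_width: 0.0179
gripper_force: 0.0
```

```bash
python3 -c "
from h import *
b=c0+.04*ex-.005*ey; print(b)
go(b[0],b[1],.007,97)"
```

```text
[0.58062 0.26476]
t 10.1 p [ 0.6102 -0.0101  0.0056] head 97.22 w 0.0179 ft [ 0.31 -0.25  0.69]
tilt [-6.e-04  1.e-04 -1.e+00] shift units [ 5.527  0.104 -0.026] turn z units 0.04
```

Call:
arm_command(
  turn=[
    [0,0,0],
    [0,0,0],
    [0,0,0],
    [0,0,0],
    [0,0,0],
    [0,0,0],
    [0,0,0],
    [0,0,0],
    [0,0,0],
    [0,0,0],
    [0,0,0],
    [0,0,0],
  ],
  xyz=[
    [0.1,0,0],
    [0.1,0,0],
    [0.1,0,0],
    [0.1,0,0],
    [0.22,0,0],
    [0.22,0,0],
    [0.22,0,0],
    [0.22,0,0],
    [0.22,0,0],
    [0.22,0,0],
    [0.22,0,0],
    [0.22,0,0],
  ],
  claw=[18,18,18,18,18,18,18,18,18,18,18,18],
)

```text
time_s: 11.3
position: [0.5967, 0.0978, 0.0058]
tool_rot: [[-0.125, 0.992, -0.0], [0.992, 0.125, -0.0], [-0.0, -0.0, -1.0]]
ft_force: [0.8, -0.9, -0.2]
grip_width: 0.0182
gripper_force: 0.1
```

```bash
python3 -c "
from h import *
look('b1')
b=c0+.04*ex-.005*ey
go(b[0],b[1],.007,97)"
```

```text
t 11.3 p [0.5967 0.0978 0.0058] head 97.2 pen [ 0.01960883 -0.17142425] ft [ 0.82 -0.9  -0.17]
scene 135 [487. 201.] xyz [0.505 0.273 0.013] ext [0.031 0.032 0.004] pen [-0.032  0.019] tool [ 0.185 -0.069 -0.007]
scene 168 [219. 237.] xyz [ 0.454 -0.219  0.014] ext [0.032 0.03  0.005] pen [-0.188 -0.45 ] tool [-0.297 -0.181 -0.008]
scene 28 [440. 255.] xyz [0.606 0.124 0.013] ext [0.007 0.019 0.004] pen [ 0.034 -0.148] tool [ 0.025  0.012 -0.008]
side 86 [213. 188.] xyz [0.503 0.275 0.014] ext [0.029 0.032 0.006] pen [-0.033  0.022] tool [ 0.188 -0.071 -0.008]
side 36 [283. 201.] xyz [0.586 0.127 0.014] ext [0.019 0.024 0.006] pen [ 0.015 -0.141] tool [ 0.03  -0.007 -0.008]
side 220 [357. 319.] xyz [ 0.454 -0.218  0.014] ext [0.032 0.031 0.006] pen [-0.188 -0.449] tool [-0.295 -0.181 -0.008]
t 11.4 p [0.5965 0.0984 0.0058] head 97.26 w 0.0181 ft [-1.07 -0.03  0.41]
tilt [-3.e-04  2.e-04 -1.e+00] shift units [ 3.341  0.105 -0.024] turn z units 0.05
```

Call:
arm_command(
  turn=[
    [0,0,0],
    [0,0,0],
    [0,0,0],
    [0,0,0],
    [0,0,0],
    [0,0,0],
    [0,0,0],
    [0,0,0],
    [0,0,0],
    [0,0,0],
    [0,0,0],
    [0,0,0],
  ],
  xyz=[
    [0.22,0,0],
    [0.22,0,0],
    [0.22,0,0],
    [0.22,0,0],
    [0.22,0,0],
    [0.22,0,0],
    [0.22,0,0],
    [0.22,0,0],
    [0.22,0,0],
    [0.22,0,0],
    [0.22,0,0],
    [0.22,0,0],
  ],
  claw=[18,18,18,18,18,18,18,18,18,18,18,18],
)

```text
time_s: 12.6
position: [0.5802, 0.2288, 0.0058]
tool_rot: [[-0.125, 0.992, 0.0], [0.992, 0.125, -0.0], [-0.0, -0.0, -1.0]]
ft_force: [0.0, -0.3, -0.3]
grip_width: 0.0182
gripper_force: 0.0
```

Call:
arm_command(
  turn=[
    [0,0,0],
    [0,0,0],
    [0,0,0],
    [0,0,0],
    [0,0,0],
    [0,0,0],
    [0,0,0],
    [0,0,0],
    [0,0,0],
    [0,0,0],
    [0,0,0],
  ],
  xyz=[
    [0.2,0,0],
    [0.2,0,0],
    [0.15,0,0],
    [0.1,0,0],
    [0.05,0,0],
    [0,0,0],
    [-0.2,0,0],
    [-0.5,0,-0.3],
    [-0.5,0,-0.7],
    [-0.5,0,-0.7],
    [-0.5,0,-0.3],
  ],
  claw=[18,18,18,18,18,18,18,18,18,18,18],
)

```text
time_s: 13.7
position: [0.5909, 0.1515, 0.1091]
tool_rot: [[-0.124, 0.992, 0.005], [0.992, 0.124, 0.0], [-0.0, 0.005, -1.0]]
ft_force: [0.4, -0.4, -0.0]
grip_width: 0.0177
gripper_force: 0.0
```

```bash
python3 -c "
from h import *
look('b2')
go(.454,-.256,.1,90)"
```

```text
t 13.7 p [0.5909 0.1515 0.1091] head 97.1 pen [ 0.02555733 -0.11778722] ft [ 0.36 -0.4  -0.02]
scene 135 [488. 201.] xyz [0.505 0.273 0.014] ext [0.031 0.031 0.005] pen [-0.032  0.02 ] tool [ 0.132 -0.071  0.095]
scene 157 [514. 223.] xyz [0.573 0.285 0.013] ext [0.033 0.033 0.005] pen [0.037 0.017] tool [ 0.135 -0.002  0.096]
scene 169 [219. 237.] xyz [ 0.454 -0.219  0.014] ext [0.032 0.03  0.005] pen [-0.188 -0.45 ] tool [-0.351 -0.182  0.095]
side 83 [235. 176.] xyz [0.572 0.287 0.014] ext [0.031 0.032 0.007] pen [0.036 0.019] tool [ 0.137 -0.003  0.095]
side 88 [213. 188.] xyz [0.503 0.274 0.014] ext [0.03  0.031 0.006] pen [-0.034  0.021] tool [ 0.133 -0.073  0.095]
side 220 [357. 319.] xyz [ 0.453 -0.218  0.014] ext [0.032 0.031 0.006] pen [-0.188 -0.448] tool [-0.349 -0.183  0.094]
t 13.8 p [0.5914 0.1499 0.1084] head 96.94 w 0.0178 ft [ 0.03  0.02 -1.29]
tilt [ 5.1e-03 -5.0e-04 -1.0e+00] shift units [-7.726 -3.71   0.159] turn z units 1.39
```

View pics/scene_b2.png

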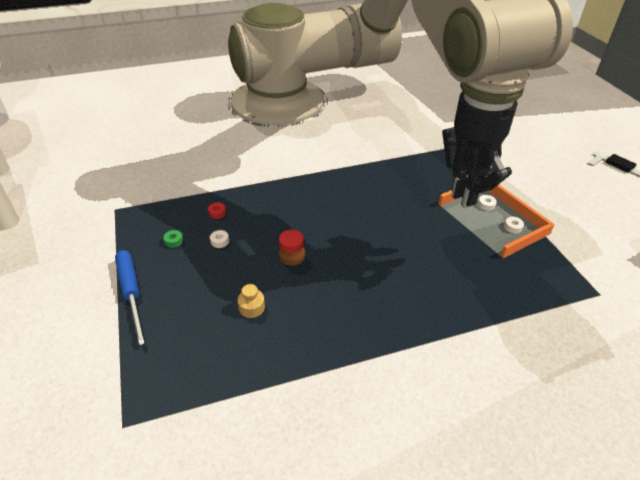

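The picture shows two rings flat inside the pen at (487,202) and (514,225). The others are undisturbed, and the last ring is at (219,239).

Call:
arm_command(
  turn=[
    [0,0,0],
    [0,0,0],
    [0,0,0],
    [0,0,0],
    [0,0,0],
    [0,0,0],
    [0,0,0],
    [0,0,0],
    [0,0,0],
    [0,0,0],
    [0,0,0],
    [0,0,0],
  ],
  xyz=[
    [-0.644,-0.309,0],
    [-0.644,-0.309,0],
    [-0.644,-0.309,0],
    [-0.644,-0.309,0],
    [-0.644,-0.309,0],
    [-0.644,-0.309,0],
    [-0.644,-0.309,0],
    [-0.644,-0.309,0],
    [-0.644,-0.309,0],
    [-0.644,-0.309,0],
    [-0.644,-0.309,0],
    [-0.644,-0.309,0],
  ],
  claw=[18,18,18,18,18,18,18,18,18,18,18,18],
)

```text
time_s: 15.0
position: [0.453, -0.2541, 0.1051]
tool_rot: [[-0.125, 0.992, -0.001], [0.992, 0.125, 0.001], [0.001, -0.001, -1.0]]
ft_force: [0.1, -0.5, 0.4]
grip_width: 0.0179
gripper_force: 0.0
```

Call:
arm_command(
  turn=[
    [0,0,0.7],
    [0,0,0.7],
    [0,0,0],
  ],
  xyz=[
    [0,0,0],
    [0,0,0],
    [0,0,0],
  ],
  claw=[18,18,18],
)

```text
time_s: 15.3
position: [0.4535, -0.253, 0.1051]
tool_rot: [[-0.002, 1.0, -0.001], [1.0, 0.002, 0.001], [0.001, -0.001, -1.0]]
ft_force: [0.2, 0.2, -0.6]
grip_width: 0.0182
gripper_force: 0.0
```

```bash
python3 -c "
from h import *
go(.454,-.256,.0065,90)"
```

```text
t 15.3 p [ 0.4535 -0.253   0.1051] head 90.1 w 0.0182 ft [ 0.22  0.2  -0.62]
tilt [-0.001   0.0011 -1.    ] shift units [-0.062  0.012  1.971] turn z units 0.02
```

Call:
arm_command(
  turn=[
    [0,0,0],
    [0,0,0],
    [0,0,0],
    [0,0,0],
    [0,0,0],
    [0,0,0],
    [0,0,0],
  ],
  xyz=[
    [-0.06,0,0.4],
    [0,0,0.4],
    [0,0,0.4],
    [0,0,0.4],
    [0,0,0.25],
    [0,0,0.1],
    [0,0,0],
  ],
  claw=[18,18,18,18,18,18,18],
)

```text
time_s: 16.0
position: [0.4538, -0.2557, 0.0078]
tool_rot: [[-0.004, 1.0, -0.001], [1.0, 0.004, 0.001], [0.001, -0.001, -1.0]]
ft_force: [-0.2, 0.3, -0.5]
grip_width: 0.018
gripper_force: 0.0
```

Call:
arm_command(
  turn=[
    [0,0,0],
    [0,0,0],
    [0,0,0],
    [0,0,0],
    [0,0,0],
    [0,0,0],
    [0,0,0],
    [0,0,0],
    [0,0,0],
    [0,0,0],
    [0,0,0],
    [0,0,0],
  ],
  xyz=[
    [0.1,0,0],
    [0.1,0,0],
    [0.1,0,0],
    [0.1,0,0],
    [0.22,0,0],
    [0.22,0,0],
    [0.22,0,0],
    [0.22,0,0],
    [0.22,0,0],
    [0.22,0,0],
    [0.22,0,0],
    [0.22,0,0],
  ],
  claw=[18,18,18,18,18,18,18,18,18,18,18,18],
)

```text
time_s: 17.2
position: [0.4537, -0.1471, 0.0083]
tool_rot: [[-0.003, 1.0, -0.0], [1.0, 0.003, 0.0], [0.0, -0.0, -1.0]]
ft_force: [1.1, -0.8, 0.8]
grip_width: 0.018
gripper_force: 0.2
```

```bash
python3 -c "
from h import *
look('c1')"
```

```text
t 17.2 p [ 0.4537 -0.1471  0.0083] head 90.2 pen [-0.17291773 -0.37957769] ft [ 1.07 -0.75  0.83]
scene 135 [487. 201.] xyz [0.504 0.273 0.014] ext [0.032 0.032 0.005] pen [-0.033  0.019] tool [ 0.42   0.052 -0.005]
scene 158 [514. 223.] xyz [0.573 0.285 0.013] ext [0.032 0.033 0.005] pen [0.037 0.016] tool [ 0.431  0.121 -0.005]
scene 127 [274. 226.] xyz [ 0.455 -0.124  0.015] ext [0.032 0.029 0.009] pen [-0.166 -0.357] tool [ 0.023  0.002 -0.007]
side 79 [235. 176.] xyz [0.571 0.287 0.014] ext [0.031 0.033 0.006] pen [0.035 0.018] tool [ 0.433  0.119 -0.006]
side 90 [213. 188.] xyz [0.503 0.275 0.014] ext [0.03  0.033 0.005] pen [-0.034  0.021] tool [ 0.422  0.051 -0.006]
```

Call:
arm_command(
  turn=[
    [0,0,0.2],
    [0,0,0.58],
    [0,0,0.58],
    [0,0,0.58],
    [0,0,0.58],
    [0,0,0.58],
    [0,0,0.58],
    [0,0,0.58],
    [0,0,0.58],
    [0,0,0.58],
    [0,0,0.58],
    [0,0,0.58],
  ],
  xyz=[
    [0.2,0,0.02],
    [0.2,0,0.01],
    [0.2,0,0],
    [0.2,0,0],
    [0.2,0,0],
    [0.2,0,0],
    [0.2,0,0],
    [0.2,0,0],
    [0.2,0,0],
    [0.2,0,0],
    [0.2,0,0],
    [0.2,0,0],
  ],
  claw=[18,18,18,18,18,18,18,18,18,18,18,18],
)

```text
time_s: 18.5
position: [0.4826, -0.0332, 0.0068]
tool_rot: [[0.543, 0.84, -0.0], [0.84, -0.543, -0.0], [-0.0, -0.0, -1.0]]
ft_force: [-1.0, 0.5, -0.1]
grip_width: 0.0182
gripper_force: 0.1
```

```bash
python3 -c "
from h import *
look('c2')"
```

```text
t 18.5 p [ 0.4826 -0.0332  0.0068] head 57.1 pen [-0.12005584 -0.27461585] ft [-0.99  0.45 -0.12]
scene 136 [488. 201.] xyz [0.505 0.274 0.013] ext [0.031 0.032 0.005] pen [-0.032  0.02 ] tool [ 0.27  -0.148 -0.007]
scene 157 [514. 223.] xyz [0.573 0.285 0.013] ext [0.031 0.033 0.005] pen [0.037 0.017] tool [ 0.316 -0.097 -0.007]
scene 169 [339. 229.] xyz [ 0.495 -0.018  0.015] ext [0.034 0.036 0.008] pen [-0.104 -0.263] tool [ 0.02   0.002 -0.008]
side 79 [235. 176.] xyz [0.572 0.287 0.014] ext [0.032 0.032 0.005] pen [0.036 0.018] tool [ 0.317 -0.099 -0.007]
side 87 [213. 188.] xyz [0.503 0.276 0.014] ext [0.031 0.034 0.006] pen [-0.034  0.023] tool [ 0.27  -0.151 -0.008]
side 82 [295. 248.] xyz [ 0.497 -0.013  0.014] ext [0.03  0.028 0.006] pen [-0.102 -0.258] tool [ 0.025  0.001 -0.007]
```

Call:
arm_command(
  turn=[
    [0,0,0],
    [0,0,0],
    [0,0,0],
    [0,0,0],
    [0,0,0],
    [0,0,0],
    [0,0,0],
    [0,0,0],
    [0,0,-0.57],
    [0,0,-0.57],
    [0,0,-0.57],
    [0,0,-0.57],
  ],
  xyz=[
    [0.21,0,0],
    [0.21,0,0],
    [0.21,0,0],
    [0.21,0,0],
    [0.21,0,0],
    [0.21,0,0],
    [0.21,0,0],
    [0.21,0,0],
    [0.2,0,0],
    [0.2,0,0],
    [0.2,0,0],
    [0.2,0,0],
  ],
  claw=[18,18,18,18,18,18,18,18,18,18,18,18],
)

```text
time_s: 19.8
position: [0.5473, 0.0732, 0.0068]
tool_rot: [[0.362, 0.932, 0.0], [0.932, -0.362, -0.0], [-0.0, 0.0, -1.0]]
ft_force: [0.4, -0.2, 0.3]
grip_width: 0.0181
gripper_force: 0.1
```

```bash
python3 -c "
from h import *
look('c3')"
```

```text
t 19.8 p [0.5473 0.0732 0.0068] head 68.8 pen [-0.03397671 -0.18475949] ft [ 0.39 -0.17  0.33]
scene 135 [487. 201.] xyz [0.504 0.273 0.013] ext [0.032 0.031 0.005] pen [-0.033  0.019] tool [ 0.17  -0.112 -0.007]
scene 157 [514. 223.] xyz [0.574 0.285 0.014] ext [0.031 0.033 0.005] pen [0.037 0.016] tool [ 0.207 -0.052 -0.007]
scene 135 [413. 240.] xyz [0.558 0.092 0.015] ext [0.027 0.034 0.008] pen [-0.019 -0.169] tool [ 0.021  0.003 -0.008]
side 80 [235. 176.] xyz [0.571 0.285 0.014] ext [0.03  0.033 0.006] pen [0.035 0.017] tool [ 0.206 -0.055 -0.008]
side 87 [213. 188.] xyz [0.503 0.276 0.014] ext [0.029 0.031 0.005] pen [-0.034  0.023] tool [ 0.173 -0.115 -0.007]
side 46 [285. 212.] xyz [0.561 0.093 0.015] ext [0.023 0.029 0.008] pen [-0.017 -0.169] tool [ 0.023  0.006 -0.009]
```

Call:
arm_command(
  turn=[
    [0,0,-0.56],
    [0,0,-0.56],
    [0,0,-0.56],
    [0,0,-0.56],
    [0,0,-0.56],
    [0,0,-0.56],
    [0,0,-0.56],
    [0,0,-0.56],
    [0,0,-0.56],
    [0,0,-0.56],
    [0,0,-0.56],
    [0,0,-0.56],
  ],
  xyz=[
    [0.2,0,0],
    [0.2,0,0],
    [0.2,0,0],
    [0.2,0,0],
    [0.2,0,0],
    [0.2,0,0],
    [0.2,0,0],
    [0.2,0,0],
    [0.2,0,0],
    [0.2,0,0],
    [0.2,0,0],
    [0.2,0,0],
  ],
  claw=[18,18,18,18,18,18,18,18,18,18,18,18],
)

```text
time_s: 21.1
position: [0.559, 0.1902, 0.0068]
tool_rot: [[-0.213, 0.977, -0.0], [0.977, 0.213, -0.0], [-0.0, -0.0, -1.0]]
ft_force: [-0.8, -0.5, -0.6]
grip_width: 0.0177
gripper_force: 0.1
```

```bash
python3 -c "
from h import *
look('c4')"
```

```text
t 21.1 p [0.559  0.1902 0.0068] head 102.3 pen [ 0.00275041 -0.07305058] ft [-0.79 -0.52 -0.64]
scene 158 [514. 223.] xyz [0.572 0.285 0.013] ext [0.032 0.033 0.004] pen [0.036 0.017] tool [ 0.09   0.033 -0.007]
side 82 [213. 188.] xyz [0.503 0.274 0.014] ext [0.03  0.032 0.006] pen [-0.034  0.021] tool [ 0.094 -0.037 -0.007]
side 37 [243. 191.] xyz [0.544 0.211 0.016] ext [0.019 0.037 0.008] pen [-0.007 -0.049] tool [ 0.024 -0.01  -0.009]
```

Call:
arm_command(
  turn=[
    [0,0,0],
    [0,0,0],
    [0,0,0],
    [0,0,0],
    [0,0,0],
    [0,0,0],
    [0,0,0],
    [0,0,0],
    [0,0,0],
    [0,0,0],
    [0,0,0],
    [0,0,0],
  ],
  xyz=[
    [0.18,0,0],
    [0.18,0,0],
    [0.18,0,0],
    [0.14,0,0],
    [0.1,0,0],
    [0.05,0,0],
    [0,0,0],
    [-0.2,0,0],
    [-0.5,0,-0.3],
    [-0.5,0,-0.7],
    [-0.5,0,-0.8],
    [-0.3,0,-0.8],
  ],
  claw=[18,18,18,18,18,18,18,18,18,18,18,18],
)

```text
time_s: 22.4
position: [0.5717, 0.1302, 0.1382]
tool_rot: [[-0.21, 0.978, -0.001], [0.978, 0.21, -0.0], [-0.0, -0.001, -1.0]]
ft_force: [1.2, -0.3, -0.6]
grip_width: 0.0181
gripper_force: 0.0
```

Call:
arm_command(
  turn=[
    [0,0,0],
    [0,0,0],
    [0,0,0],
    [0,0,0],
    [0,0,0],
  ],
  xyz=[
    [0,-0.5,-0.6],
    [0,-0.5,-0.4],
    [0,-0.5,0],
    [0,0,0],
    [0,0,0],
  ],
  claw=[18,18,18,18,18],
)

```text
time_s: 22.9
position: [0.4985, 0.1163, 0.187]
tool_rot: [[-0.212, 0.977, 0.001], [0.977, 0.212, -0.0], [-0.0, 0.001, -1.0]]
ft_force: [0.4, -0.5, 0.2]
grip_width: 0.018
gripper_force: 0.0
```

```bash
python3 -c "
from h import *
look('end')"
```

```text
t 22.9 p [0.4985 0.1163 0.187 ] head 102.2 pen [-0.07228348 -0.13212134] ft [ 0.37 -0.48  0.19]
scene 132 [487. 201.] xyz [0.505 0.273 0.014] ext [0.032 0.032 0.006] pen [-0.032  0.019] tool [0.152 0.039 0.173]
scene 153 [490. 217.] xyz [0.546 0.253 0.013] ext [0.033 0.032 0.005] pen [ 0.003 -0.009] tool [0.124 0.075 0.174]
scene 158 [514. 223.] xyz [0.573 0.284 0.014] ext [0.031 0.031 0.005] pen [0.037 0.016] tool [0.149 0.108 0.173]
side 81 [235. 176.] xyz [0.571 0.287 0.014] ext [0.03  0.031 0.006] pen [0.036 0.019] tool [0.152 0.107 0.173]
side 86 [234. 185.] xyz [0.545 0.254 0.014] ext [0.032 0.03  0.006] pen [ 0.003 -0.007] tool [0.125 0.074 0.173]
side 89 [213. 188.] xyz [0.502 0.275 0.014] ext [0.031 0.032 0.006] pen [-0.034  0.022] tool [0.154 0.037 0.173]
```

View pics/scene_end.png

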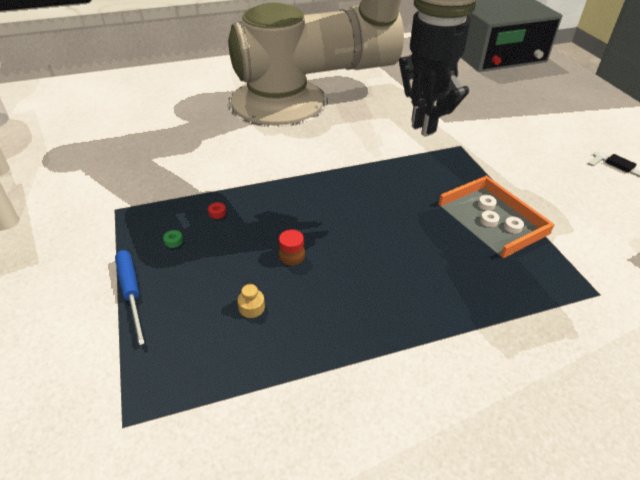

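All three rings lie flat inside the pen at (487,202), (490,218) and (514,225). The jar, weight, driver and look-alikes are where they started, and the hand is clear.

```bash
python3 -c "
from rig import env
print(env.close_job())"
```

```text
the job is handed in; nothing more can be done
None
```

The job is handed in at about 23 s of the 72 s allowed: all three white spacers lie flat inside the orange pen, the weight, jar, screwdriver and look-alikes are where they started, and the hand is clear.

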